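# Load the consumables into their deck nests

## Task

Get the extraction run ready: put the wide jar, the slim jar, the square tube rack and the long trough each into the blue nest that matches its shape and size, sitting flat on the nest's floor inside the rim. Keep them upright as you carry them, and leave the tip box and the beaker where they stand.

Things in the scene. Friction and masses are not known exactly. Their poses are not given: they have to be found in the camera images.
- wide_jar_mid (a point): The wide jar: white plastic jar with a flat grey screw cap, round, 58 mm across, 62 mm tall (straight wall up to 38 mm above its underside, cap 54 mm across on top), about 120 g. Origin at its centre, half-way up; z up.
- slim_jar_mid (a point): The slim jar: the same make of white jar with grey cap, 32 mm across, 62 mm tall (straight wall up to 38 mm above its underside, cap 28 mm across on top), about 50 g. Origin at its centre, half-way up; z up.
- tube_rack_mid (a point): The tube rack: square white plastic block 56 x 56 mm, 42 mm tall, with nine grey tube caps standing 8 mm proud of its top, about 120 g. Origin at the block's centre, 21 mm above its underside; x and y square to its sides, z up.
- trough_mid (a point): The trough: long narrow open-topped white plastic reservoir, empty, 34 mm wide (x) by 110 mm long (y), 45 mm tall, walls 3 mm, about 90 g. Stiff enough to grip across its width. Origin at the centre of the outside, 22.5 mm above its underside; z up.
- wide_round_nest: A fixed blue plastic nest, lying flat: 2 mm floor inside a 4 mm wide rim whose top is 7 mm above the bench. Origin at the centre of its underside, on the bench. Round, 74 mm across inside the rim, 82 mm outside; for the wide jar.
- small_round_nest: A fixed blue plastic nest, lying flat: 2 mm floor inside a 4 mm wide rim whose top is 7 mm above the bench. Origin at the centre of its underside, on the bench. Round, 48 mm across inside the rim, 56 mm outside; for the slim jar.
- square_nest: A fixed blue plastic nest, lying flat: 2 mm floor inside a 4 mm wide rim whose top is 7 mm above the bench. Origin at the centre of its underside, on the bench. Square, 72 x 72 mm inside the rim, 80 x 80 mm outside, sides along its x and y; for the tube rack, any quarter turn.
- long_nest: A fixed blue plastic nest, lying flat: 2 mm floor inside a 4 mm wide rim whose top is 7 mm above the bench. Origin at the centre of its underside, on the bench. Oblong, 50 mm (x) by 126 mm (y) inside the rim, 58 x 134 mm outside; for the trough, either way round.
- tip_box: Bystander, loose: closed grey pipette-tip box with a clear lid, 84 x 122 mm, 67 mm tall. Origin at the centre of its underside.
- beaker: Bystander, loose: open glass beaker, 72 mm across, 90 mm tall. Origin at the centre of its underside.
Things that resemble listed ones, but are neither listed nor needed, are in the scene too. Leave any green look-alike of the part that bears slim_jar_mid alone.

How it is judged:
By the outcome, as a careful person would: the job done as asked, in the order asked, and still so for the second after the job is handed in, with the robot touching nothing.
It also fails if it takes over 128 s, if anything falls off the work surface, if the arm or the gripper's body presses on something with over 40 N, if the wrist force passes 120 N, or if a joint passes its speed limit or range.

## Robot

A 6-joint arm with a two-finger parallel gripper is mounted at the origin on the work surface. World frame = base frame: x ahead of the robot, y to its left, z up, the work surface at z = 0. Lengths are in m, angles in degrees, forces in N, time in s.
With the tool pointing down it reaches from about 0.25 to 0.725 m from the base axis. Payload 9.7 kg.
Tool frame: the origin (TCP) lies midway between the tips of the shut fingers; the grasp point (between the pads) lies 19 mm behind it; z points along the fingers, y is the line along which they close (so a half turn about z gives the same grasp; the last joint's range is limited). The gripper opens to 85 mm and grips with 20 to 120 N. Pads are 22 mm wide; open, the fingers measure 114 mm over their backs; the gripper's body (76 mm by 85 mm) begins 54 mm behind the grasp point. The pads swing forward as they close: fully open they stand 13 mm farther back than shut.
Start: joints at [74.828, 4.979, 10.078, 95.1, 0, 90], TCP at [0.144, 0.531, 0.231] pointing down, gripper open.
Joint ranges: [-179.16, 179.16], [-48.56, 103.87], [-65.8, 70.77], [-126.05, 130.52], [-82.76, 87.17], [-180, 180]. Speed limits (degrees/s): [127.2, 127.2, 147.25, 180, 180, 180].

## Interface

Orientations are given as [roll, pitch, yaw] about the fixed x, y, z axes, in that order (R = Rz(yaw) Ry(pitch) Rx(roll)).
In Python, from workcell import bot gives the robot as it stands. The module is installed in compiled form; this text tells all that it offers.
- The arm moves only by the tool send_rows, never from a script. Its argument "moves" is one flat list of numbers, 7 for each row, row after row: the shift along the world's x, y, z normalised to -1 to 1, where 1 is 0.025 m, then the turn, a rotation vector about the world's x, y, z normalised to -1 to 1, where 1 is 0.15 rad, then the closure, from -1 (fully open) to 1 (shut), so that 0 is half open. A call has 1 to 8 rows; each row shifts and turns the commanded pose from where the row before left it; what a row does not reach is not made up. A row lasts 1/8 s, in which the tool goes at most 62.5 mm and 10.7 degrees, less where a joint would pass 70% of its speed; a pose out of reach is approached as far as the arm can. A call with a number of a shift or a turn outside -1 to 1 is refused whole. A call with a gripper value outside its range is refused whole. The fingers move at their own pace and stop on an object; "squeeze" is the grip in N (left out, the last holds). Time passes only in rows, so rows that do not move let the fingers close. It gives the time, the measured TCP pose, the force, the opening and the grip force at its end, in the units of the state.
- bot.get_obs(): the state, without advancing time (a new reading comes with each control period).
- bot.camera(name): name is "side" or "top" or "wrist"; returns a dict with "color" (480x640x3 uint8, red, green, blue), "camera_matrix" (3x3 intrinsics, pixels), "R" (3x3) and "t" (3): a world point X has camera coordinates R X + t. Camera axes: x right, y down, z forward; pixel columns grow to the right and rows downward; lengths in m; the calibration is good to about 2 mm. A picture is of the moment at which its call begins. There is no depth.
- bot.job_done(): hands the job in; it is judged then, once.
Trained networks look in the newest picture that a camera, given by its name, has taken for a name from the list of things; names that differ only in an ending like _2 or _b are one class to them, and where a whole thing is asked for, a point or a joint stands for the part that bears it (a point fixed in the world has none). Each returns a list of dicts, best first, with "p" (0 to 1); they miss things now and then, are a little off and sometimes report something else, mostly with a low value. They report only what shows in the picture. A call takes as long as a camera call. They do not tell look-alikes from the thing itself.
- bot.boxes_of(camera, query): "extent" ([left, top, right, bottom] in pixels, round what is visible of it).
- bot.trace(camera, query): "region" (480x640 bool, what is visible of it) and "extent" ([left, top, right, bottom] in pixels, round what is visible of it).
- bot.landmark_of(camera, query): "pixel" ([column, row] in pixels: a listed point, or the origin of a listed thing).
The state is a dict: "time": time; "q": joint angles; "qd": joint speeds; "joint_efforts": joint torques, N m; "ee_pos": TCP position; "tcp_rot": TCP orientation; "wrist_force": force on the tool from outside, world axes, zero at the start; "torque": the same for the moment, N m; "opening": finger opening in m; "grasp_force": force on a finger pad.
Only numpy, scipy, OpenCV 4.12 (cv2) and the standard library are available. Lean on these libraries where they do the work, as an engineer would, in place of code of your own. Each camera call takes 0.05 s, during which the arm holds its last target. There are 200 camera calls.

## Working session

There is one attempt and no reset: what is moved stays moved. The work goes in short steps, Python scripts to look and compute and a tool call to move; the robot and the scene stay as the last step left them, time stands still between calls to the robot, and variables do not carry over. Pictures are saved under pics/ and viewed, at most 14 in all, crops included, and the job is handed in when it is done.

Besides the shell and the picture viewer there is one more tool, called after "Emit:" as a command line: name --argument value ..., lists and objects as JSON in quotes. send_rows: Moves the arm, as the interface text tells. Its arguments: {"type":"object","properties":{"moves":{"type":"array"},"squeeze":{"type":"number"}},"required":["moves"]}

```bash
mkdir -p pics
cat > h.py <<'E'
import numpy as np, cv2
from workcell import bot
def ray(c,px):
    K,R,t=map(np.array,(c["camera_matrix"],c["R"],c["t"]))
    o=-R.T@t; d=R.T@np.linalg.solve(K,[px[0],px[1],1.]); return o,d
def onz(c,px,z):
    o,d=ray(c,px); return o+d*(z-o[2])/d[2]
def save(c,n): cv2.imwrite(f"pics/{n}.png",cv2.cvtColor(c["color"],cv2.COLOR_RGB2BGR))
E
python3 - <<'E'
from h import *
H=dict(wide_jar_mid=.031,slim_jar_mid=.031,tube_rack_mid=.021,trough_mid=.0225,wide_round_nest=0,small_round_nest=0,square_nest=0,long_nest=0,tip_box=0,beaker=0)
for n in("top","side"):
    c=bot.camera(n); save(c,n+"0"); print(n,onz(c,(320,240),0),ray(c,(0,0))[0])
    for k,z in H.items():
        print(k,[(round(d["p"],2),np.round(d["pixel"]).astype(int).tolist(),onz(c,d["pixel"],z)[:2].round(3).tolist()) for d in bot.landmark_of(n,k)[:4]])
print(bot.get_obs())
E
```

```text
top [ 0.50195033 -0.01876099  0.        ] [ 0.36399315 -0.01157175  1.36314049]
wide_jar_mid [(0.65, [225, 256], [0.449, 0.249])]
slim_jar_mid [(0.72, [277, 192], [0.637, 0.109]), (0.62, [282, 250], [0.469, 0.09]), (0.52, [299, 233], [0.517, 0.041]), (0.44, [302, 260], [0.441, 0.031])]
tube_rack_mid [(0.76, [404, 248], [0.482, -0.26])]
trough_mid [(0.62, [350, 259], [0.447, -0.104])]
wide_round_nest [(0.72, [280, 190], [0.647, 0.103])]
small_round_nest [(0.54, [418, 207], [0.605, -0.306])]
square_nest [(0.62, [355, 197], [0.632, -0.121])]
long_nest [(0.58, [223, 200], [0.613, 0.269])]
tip_box [(0.91, [146, 242], [0.486, 0.488])]
beaker [(0.92, [478, 243], [0.503, -0.481])]
side [ 0.48677665 -0.11842225  0.        ] [0.45342931 1.02481204 0.92220649]
wide_jar_mid [(0.93, [332, 347], [0.449, 0.252])]
slim_jar_mid [(0.83, [304, 272], [0.518, 0.039]), (0.8, [340, 270], [0.437, 0.025]), (0.62, [363, 272], [0.385, 0.028]), (0.6, [329, 286], [0.46, 0.081])]
tube_rack_mid [(0.58, [326, 197], [0.479, -0.276])]
trough_mid [(0.65, [335, 236], [0.451, -0.109])]
wide_round_nest [(0.69, [247, 300]
[... 296 characters left out ...]
0.63, [316, 163], [0.513, -0.481])]
{'time': 1.1, 'q': array([ 7.48283702e+01,  4.97930421e+00,  1.00797797e+01,  9.51000783e+01,
       -3.59101617e-04,  9.00004435e+01]), 'qd': array([-0.00506118,  0.0997198 ,  0.04141034,  0.116207  ,  0.05916969,
        0.00326967]), 'joint_efforts': array([-2.55830004e-03, -5.20109153e+01,  4.64861083e+01,  1.58816569e-03,
       -1.89474899e-04, -5.09409347e-06]), 'ee_pos': array([0.14394354, 0.53083214, 0.2312943 ]), 'tcp_rot': array([1.79999603e+02, 3.59098541e-04, 1.64827927e+02]), 'wrist_force': array([0.50120919, 0.68288092, 0.70487848]), 'torque': array([-0.00963821,  0.00830734,  0.01819441]), 'grasp_force': 0.0, 'opening': 0.08545272935026728}
```

Run:
```python
import cv2
a=cv2.imread("pics/top0.png")[160:300,110:510]; cv2.imwrite("pics/t1.png",cv2.resize(a,(800,280),interpolation=3))
b=cv2.imread("pics/side0.png")[130:430,180:480];cv2.imwrite("pics/s1.png",cv2.resize(b,(600,600),interpolation=3))
```

```text
(no output)
```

View pics/t1.png

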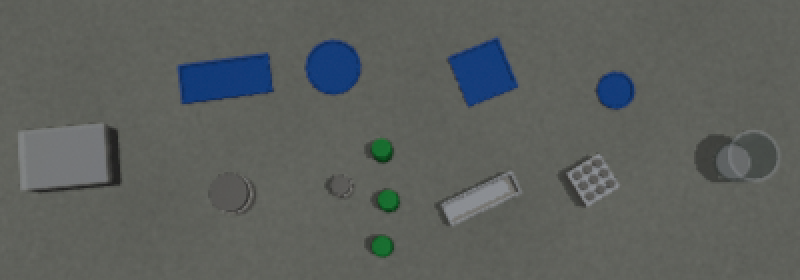

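View pics/s1.png

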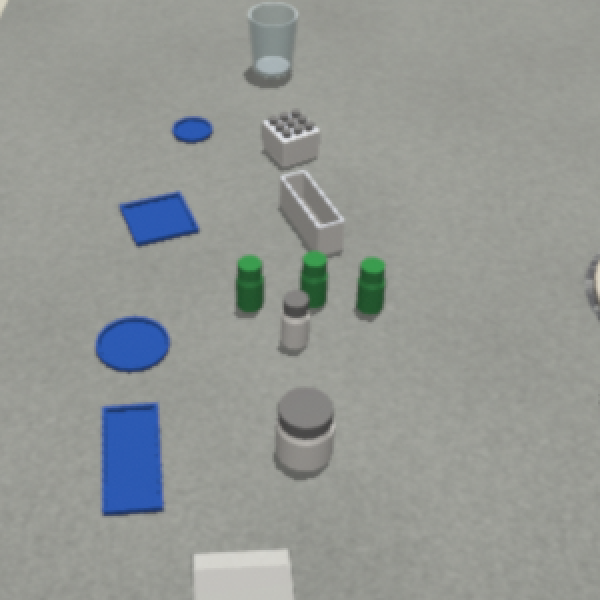

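The top view shows the candidates for the slim jar: white with a grey cap at (280,253), and green look-alikes at (300,235), (303,260) and (301,283). The side view confirms the white/grey one is nearest the wide jar, so I choose that. The nests are, left to right, long (223,200), wide round (277,193), square (352,196) and small round (418,205).

Run:
```python
from h import *
for n in("top","side"):
    c=bot.camera(n); hsv=cv2.cvtColor(c["color"],cv2.COLOR_RGB2HSV)
    m=cv2.inRange(hsv,(105,120,40),(130,255,255))
    for k in cv2.findContours(m,0,1)[0]:
        if cv2.contourArea(k)<100: continue
        w=np.array([onz(c,p[0],.0055)[:2]*1000 for p in k],np.float32)
        r=cv2.minAreaRect(w); print(n,"nest",np.round(r[0],1),np.round(r[1],1),round(r[2],1))
    for k,z in(("wide_jar_mid",.062),("slim_jar_mid",.062),("tube_rack_mid",.042),("trough_mid",.045)):
        for d in bot.trace(n,k)[:4]:
            reg=d["region"]; col=c["color"][reg].mean(0)
            kk=max(cv2.findContours(reg.astype(np.uint8),0,1)[0],key=cv2.contourArea)
            w=np.array([onz(c,p[0],z)[:2]*1000 for p in kk],np.float32);r=cv2.minAreaRect(w)
            print(n,k,round(d["p"],2),d["extent"],col.round(),np.round(r[0],1),np.round(r[1],1),round(r[2],1))
c=bot.camera("wrist");K=c["camera_matrix"];print(K,ray(c,(320,240)))
```

```text
top nest [ 610.8 -302.3] [52.5 53.2] 27.7
top nest [616.9 270.2] [ 58.5 133.9] 8.9
top nest [637.6 113.1] [77.6 76.3] 1.5
top nest [ 633.8 -107.5] [79.3 80. ] 23.2
top wide_jar_mid 0.74 [213.9, 247.4, 236.5, 269.4] [88. 87. 84.] [444.6 242.8] [52.8 58.6] 1.1
top slim_jar_mid 0.67 [295.1, 280.6, 307.7, 288.5] [28. 98. 46.] [376.7  33.2] [31.2 27.2] 46.4
top slim_jar_mid 0.58 [296.1, 254.6, 309.7, 267.0] [25. 98. 44.] [439.   26.3] [28.6 27.3] 27.8
top slim_jar_mid 0.41 [277.1, 248.0, 287.7, 259.5] [90. 89. 87.] [458.6  90.6] [25.2 25. ] 1.5
top tube_rack_mid 0.71 [394.7, 237.0, 421.3, 262.8] [105. 106. 106.] [ 475.4 -258.5] [56.6 62.4] 32.8
top trough_mid 0.77 [331.1, 244.5, 370.3, 273.3] [123. 124. 126.] [ 446.8 -103.3] [ 38.8 113.6] 27.1
side nest [620.  269.1] [ 56.7 137.2] 8.9
side nest [641.  111.7] [79.3 81.7] 40.4
side nest [ 638.  -108.4] [79.3 83.9] 23.1
side nest [ 614.7 -303.5] [49.5 53.6] 4.9
side nest [  527.7 -1164.7] [ 47.1 105.3] 2.7
side nest [ 1724.7 -1074.6] [ 57.  701.3] 25.3
side wide_jar_mid 0.8 [317.3, 323.2, 346.8, 363.6] [129. 128. 125.] [448.4 269.7] [ 55.4 1
[... 229 characters left out ...]
9 [319.1, 276.1, 337.3, 307.9] [127. 126. 122.] [462.4 122. ] [27.5 88.6] 1.2
side slim_jar_mid 0.54 [299.7, 257.8, 313.1, 289.2] [ 48. 103.  59.] [514.2  66.6] [28.5 91.4] 2.9
side tube_rack_mid 0.55 [314.8, 184.4, 339.7, 215.3] [140. 138. 136.] [ 477.5 -241.1] [ 70.9 131.7] 2.9
side trough_mid 0.78 [317.0, 215.4, 349.2, 257.7] [141. 141. 138.] [449.2 -83.2] [ 58.7 161.7] 25.2
side trough_mid 0.63 [228.8, 329.0, 260.7, 389.0] [ 48.  89. 171.] [612.9 301.3] [ 57.5 137.5] 9.5
[[389.03316923   0.         313.86619236]
 [  0.         389.03316923 236.45214752]
 [  0.           0.           1.        ]] (array([0.07833187, 0.54929603, 0.37415422]), array([ 0.26780356, -0.0582352 , -0.96188444]))
```

Emit:
send_rows --moves '[0.76,-0.7,-0.05,0,0,-0.35,-1,0.76,-0.7,-0.05,0,0,-0.35,-1,0.76,-0.7,-0.05,0,0,-0.35,-1,0.76,-0.7,-0.05,0,0,-0.35,-1,0.76,-0.7,-0.05,0,0,-0.35,-1,0.76,-0.7,-0.05,0,0,-0.35,-1,0.76,-0.7,-0.05,0,0,-0.35,-1,0.76,-0.7,-0.05,0,0,-0.35,-1]' --squeeze 30

```text
time: 2.65
ee_pos: [0.2965, 0.3902, 0.2213]
tcp_rot: [180.0, 0.0, 140.7]
wrist_force: [-0.6, -0.2, 0.7]
opening: 0.0852
grasp_force: 0.0
```

Emit:
send_rows --moves '[0.76,-0.7,-0.05,0,0,-0.35,-1,0.76,-0.7,-0.05,0,0,-0.35,-1,0.76,-0.7,-0.05,0,0,-0.35,-1,0.76,-0.7,-0.05,0,0,-0.35,-1,0.76,-0.7,-0.05,0,0,-0.35,-1,0.76,-0.7,-0.05,0,0,-0.35,-1,0.76,-0.7,-0.05,0,0,-0.35,-1,0.76,-0.7,-0.05,0,0,-0.35,-1]'

```text
time: 3.65
ee_pos: [0.4485, 0.2502, 0.2113]
tcp_rot: [180.0, -0.0, 116.6]
wrist_force: [0.7, -0.1, 0.1]
opening: 0.0856
grasp_force: 0.0
```

Run:
```python
from h import *
c=bot.camera("wrist"); save(c,"w1"); o=bot.get_obs(); print(o["ee_pos"],o["tcp_rot"],o["q"])
for k,z in(("wide_jar_mid",.031),("slim_jar_mid",.031),("wide_round_nest",0),("long_nest",0)):
    print(k,[(round(d["p"],2),np.round(d["pixel"]).tolist(),onz(c,d["pixel"],z)[:2].round(4)) for d in bot.landmark_of("wrist",k)])
```

```text
[0.45008232 0.24868249 0.21089147] [1.79990476e+02 6.02852430e-02 1.16390410e+02] [ 2.89554370e+01 -3.28207055e-01  2.32736362e+00  9.26487537e+01
 -6.06510896e-02  9.25650188e+01]
wide_jar_mid [(0.97, [310.0, 212.0], array([0.4447, 0.2484]))]
slim_jar_mid [(0.79, [251.0, 365.0], array([0.4603, 0.0917])), (0.62, [205.0, 411.0], array([0.4406, 0.0241]))]
wide_round_nest [(0.73, [417.0, 398.0], array([0.6394, 0.1125]))]
long_nest [(0.67, [482.0, 265.0], array([0.6182, 0.2702]))]
```

View pics/w1.png

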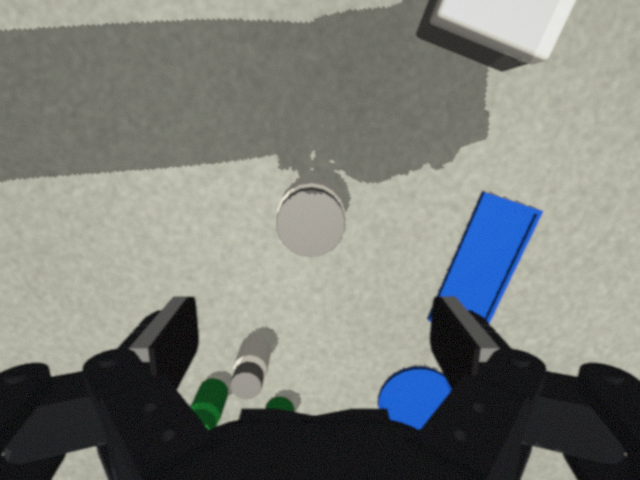

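The wrist view shows the wide jar's cap at (310,220), the slim jar at (248,375) beside green ones at (210,400), the long nest at (490,260) and the wide nest at (417,395). These agree with the overhead estimates, so I grasp the wide jar.

Emit:
send_rows --moves '[0,0,-1,0,0,0,-1,-0.1,0,-1,0,0,0,-1,0,0,-1,0,0,0,-1,0,0,-1,0,0,0,-1,0,0,-1,0,0,0,-1,0,0,-1,0,0,0,-1,0,0,-1,0,0,0,-1,0,0,-1,0,0,0,-1]' --squeeze 30

```text
time: 4.9
ee_pos: [0.4448, 0.2516, 0.0107]
tcp_rot: [180.0, -0.0, 116.8]
wrist_force: [-0.5, 0.3, 0.4]
opening: 0.0855
grasp_force: 0.0
```

Emit:
send_rows --moves '[0,0,0,0,0,0,1,0,0,0,0,0,0,1,0,0,0,0,0,0,1,0,0,0,0,0,0,1,0,0,0,0,0,0,1,0,0,0,0,0,0,1]'

```text
time: 5.65
ee_pos: [0.4459, 0.2512, 0.0122]
tcp_rot: [179.9, -0.0, 116.7]
wrist_force: [-1.5, 1.3, 5.5]
opening: 0.057
grasp_force: 32.7
```

Emit:
send_rows --moves '[0,0,0.5,0,0,0,1,0,0,1,0,0,0,1,0,0,1,0,0,0,1,0.77,-0.55,0.5,0,0,0,1,0.77,-0.55,0,0,0,0,1,0.77,-0.55,0,0,0,0,1,0.77,-0.55,0,0,0,0,1,0.77,-0.55,0,0,0,0,1]'

```text
time: 6.65
ee_pos: [0.5427, 0.1813, 0.0865]
tcp_rot: [180.0, 0.0, 116.7]
wrist_force: [0.6, 0.6, -0.8]
opening: 0.0572
grasp_force: 32.5
```

Emit:
send_rows --moves '[0.77,-0.55,0,0,0,0,1,0.77,-0.55,0,0,0,0,1,0.77,-0.55,0,0,0,0,1,0.77,-0.55,0,0,0,0,1,0.77,-0.55,0,0,0,0,1,0,0,0,0,0,0,1,0,0,0,0,0,0,1]'

```text
time: 7.52
ee_pos: [0.6378, 0.1132, 0.086]
tcp_rot: [-180.0, -0.0, 116.7]
wrist_force: [0.2, 0.3, -1.1]
opening: 0.0569
grasp_force: 32.5
```

Run:
```python
from h import *
o=bot.get_obs(); print(o["ee_pos"],o["tcp_rot"],o["opening"],o["wrist_force"])
for n in("top","side"):
  c=bot.camera(n); save(c,n+"2")
  for k,z in(("wide_jar_mid",o["ee_pos"][2]+.02),("wide_round_nest",0)):
    print(n,k,[(round(d["p"],2),onz(c,d["pixel"],z)[:2].round(4)) for d in bot.landmark_of(n,k)])
a=cv2.imread("pics/side2.png")[200:400,180:420];cv2.imwrite("pics/s2.png",cv2.resize(a,(480,400)))
```

```text
[0.6377833  0.11315997 0.08601862] [-1.79959919e+02 -2.12153955e-02  1.16682148e+02] 0.05692242735256259 [ 0.22699561  0.31860233 -1.06835541]
top wide_jar_mid [(0.58, array([0.4798, 0.4401]))]
top wide_round_nest [(0.53, array([0.647 , 0.1105]))]
side wide_jar_mid [(0.79, array([0.6452, 0.114 ]))]
side wide_round_nest [(0.93, array([0.6388, 0.1108]))]
```

View pics/s2.png

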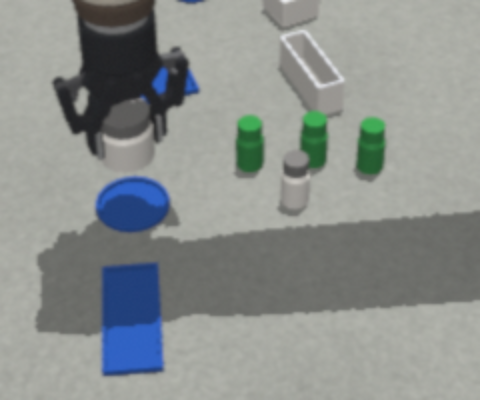

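The jar is held upright above the wide nest. I lower it now.

Emit:
send_rows --moves '[0,0,-1,0,0,0,1,0,0,-1,0,0,0,1,0,0,-0.6,0,0,0,1,0,0,-0.2,0,0,0,1,0,0,-0.1,0,0,0,1,0,0,0,0,0,0,1]'

```text
time: 8.57
ee_pos: [0.6384, 0.1134, 0.0146]
tcp_rot: [179.9, 0.0, 116.7]
wrist_force: [0.1, 0.0, -1.5]
opening: 0.0567
grasp_force: 32.5
```

Emit:
send_rows --moves '[0,0,-0.06,0,0,0,1,0,0,-0.06,0,0,0,1,0,0,0,0,0,0,1]'

```text
time: 8.95
ee_pos: [0.6386, 0.1134, 0.0142]
tcp_rot: [179.8, 0.1, 116.7]
wrist_force: [-8.6, -0.9, 17.6]
opening: 0.0568
grasp_force: 34.1
```

Emit:
send_rows --moves '[0,0,0,0,0,0,-1,0,0,0,0,0,0,-1,0,0,0,0,0,0,-1,0,0,0.5,0,0,0,-1,0,0,1,0,0,0,-1,0,0,1,0,0,0,-1,0,0,1,0,0,0,-1,0,0,1,0,0,0,-1]'

```text
time: 9.95
ee_pos: [0.638, 0.1133, 0.1251]
tcp_rot: [180.0, 0.0, 116.7]
wrist_force: [0.2, -0.1, -1.7]
opening: 0.0855
grasp_force: 0.0
```

Emit:
send_rows --moves '[-0.9,-0.12,0.5,0,0,0,-0.3,-0.9,-0.12,0.5,0,0,0,-0.3,-0.9,-0.12,0.5,0,0,0,-0.3,-0.9,-0.12,0,0,0,0,-0.3,-0.9,-0.12,0,0,0,0,-0.3,-0.9,-0.12,0,0,0,0,-0.3,-0.9,-0.12,0,0,0,0,-0.3,-0.9,-0.12,0,0,0,0,-0.3]'

```text
time: 10.95
ee_pos: [0.4573, 0.0892, 0.1618]
tcp_rot: [179.9, 0.0, 116.7]
wrist_force: [-0.1, 0.7, 0.2]
opening: 0.0553
grasp_force: 0.0
```

Run:
```python
from h import *
c=bot.camera("wrist"); save(c,"w3"); o=bot.get_obs(); print(o["ee_pos"],o["tcp_rot"],o["opening"])
for k,z in(("wide_jar_mid",.033),("slim_jar_mid",.031),("wide_round_nest",0)):
    print(k,[(round(d["p"],2),np.round(d["pixel"]).tolist(),onz(c,d["pixel"],z)[:2].round(4)) for d in bot.landmark_of("wrist",k)])
c=bot.camera("side");save(c,"side3")
for k,z in(("wide_jar_mid",.033),("slim_jar_mid",.031)):
    print(k,[(round(d["p"],2),onz(c,d["pixel"],z)[:2].round(4)) for d in bot.landmark_of("side",k)])
```

```text
[0.45530025 0.08895381 0.16205703] [-1.79998399e+02 -3.31428684e-03  1.16702334e+02] 0.05533572776845363
wide_jar_mid [(0.56, [537.0, 308.0], array([0.6372, 0.1087]))]
slim_jar_mid [(0.97, [323.0, 227.0], array([0.4624, 0.0917])), (0.9, [182.0, 247.0], array([0.3768, 0.0319])), (0.85, [346.0, 316.0], array([0.511 , 0.0365]))]
wide_round_nest []
wide_jar_mid [(0.74, array([0.6409, 0.1092]))]
slim_jar_mid [(0.87, array([0.4443, 0.0287])), (0.79, array([0.4666, 0.0793])), (0.7, array([0.3852, 0.0214])), (0.58, array([0.5164, 0.0418]))]
```

View pics/w3.png

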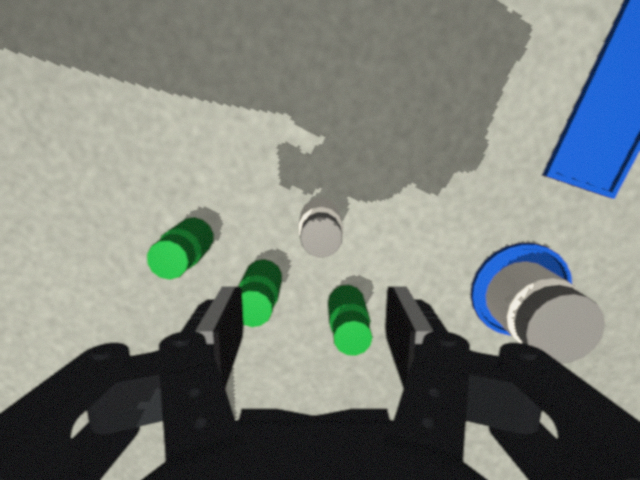

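The wrist view shows the white/grey slim jar at (321,232), and green ones at (168,258), (255,305) and (352,335). The wide jar stands in its nest at (540,300). I grasp the slim jar next.

Emit:
send_rows --moves '[0.24,0.08,-0.5,0,0,0,-0.3,0,0,-0.9,0,0,0,-0.3,0,0,-1,0,0,0,-0.3,0,0,-1,0,0,0,-0.3,0,0,-1,0,0,0,-0.3,0,0,-1,0,0,0,-0.3,0,0,-0.6,0,0,0,-0.3,0,0,0,0,0,0,-0.3]'

```text
time: 12.3
ee_pos: [0.4633, 0.0912, 0.0095]
tcp_rot: [-179.9, -0.0, 116.7]
wrist_force: [-0.5, 0.3, 0.4]
opening: 0.0554
grasp_force: 0.0
```

Emit:
send_rows --moves '[0,0,0,0,0,0,1,0,0,0,0,0,0,1,0,0,0,0,0,0,1,0,0,0,0,0,0,1,0,0,0,0,0,0,1,0,0,0,0,0,0,1]'

```text
time: 13.05
ee_pos: [0.4647, 0.0915, 0.0118]
tcp_rot: [179.9, 0.0, 116.7]
wrist_force: [-0.7, -0.3, 7.0]
opening: 0.0308
grasp_force: 30.3
```

Run:
```python
from h import *
c=bot.camera("wrist"); o=bot.get_obs(); print(o["ee_pos"],o["opening"])
print([(round(d["p"],2),np.round(d["pixel"]).tolist(),onz(c,d["pixel"],.031)[:2].round(4)) for d in bot.landmark_of("wrist","slim_jar_mid")])
```

```text
[0.46470828 0.09146977 0.01183468] 0.030839238949019413
[(0.94, [25.0, 364.0], array([0.3768, 0.0318])), (0.82, [316.0, 327.0], array([0.4642, 0.0925])), (0.73, [186.0, 439.0], array([0.4409, 0.027 ]))]
```

Emit:
send_rows --moves '[0,0,0.5,0,0,0,1,0,0,1,0,0,0,1,0,0,1,0,0,0,1,0,0,1,0,0,0,1,0.33,-0.875,1,0,0,0,1,0.33,-0.875,0,0,0,0,1,0.33,-0.875,0,0,0,0,1,0.33,-0.875,0,0,0,0,1]'

```text
time: 14.15
ee_pos: [0.4971, 0.0031, 0.124]
tcp_rot: [180.0, 0.0, 116.7]
wrist_force: [0.3, 0.5, -1.5]
opening: 0.0308
grasp_force: 29.9
```

Emit:
send_rows --moves '[0.33,-0.875,0,0,0,0,1,0.33,-0.875,0,0,0,0,1,0.33,-0.875,0,0,0,0,1,0.33,-0.875,0,0,0,0,1,0.33,-0.875,0,0,0,0,1,0.33,-0.875,0,0,0,0,1,0.33,-0.875,0,0,0,0,1,0.33,-0.875,0,0,0,0,1]'

```text
time: 15.15
ee_pos: [0.5634, -0.1726, 0.1232]
tcp_rot: [-180.0, -0.0, 116.7]
wrist_force: [-0.3, -0.1, -0.6]
opening: 0.0308
grasp_force: 29.9
```

Emit:
send_rows --moves '[0.33,-0.875,0,0,0,0,1,0.33,-0.875,0,0,0,0,1,0.33,-0.875,0,0,0,0,1,0.33,-0.875,0,0,0,0,1,0.33,-0.875,-0.5,0,0,0,1,0.33,-0.875,-0.5,0,0,0,1,0,0,0,0,0,0,1,0,0,0,0,0,0,1]'

```text
time: 16.15
ee_pos: [0.6124, -0.3025, 0.0983]
tcp_rot: [-180.0, -0.0, 116.7]
wrist_force: [-0.3, -0.9, -0.5]
opening: 0.0309
grasp_force: 29.9
```

Run:
```python
from h import *
o=bot.get_obs(); print(o["ee_pos"],o["tcp_rot"],o["opening"],o["q"])
for n in("side","wrist"):
  c=bot.camera(n); save(c,n+"4")
  for k,z in(("slim_jar_mid",o["ee_pos"][2]+.02),("small_round_nest",0),("tube_rack_mid",.021)):
    print(n,k,[(round(d["p"],2),onz(c,d["pixel"],z)[:2].round(4)) for d in bot.landmark_of(n,k)])
```

```text
[ 0.61235356 -0.30248698  0.09831944] [-1.79992845e+02 -2.66514288e-02  1.16691161e+02] 0.03092884720616486 [-2.62925045e+01  2.29024915e+01  1.67882383e+01  8.39113347e+01
  1.03322894e-02  3.70163306e+01]
side slim_jar_mid [(0.9, array([0.392, 0.137])), (0.83, array([0.4447, 0.122 ])), (0.82, array([ 0.6106, -0.3079])), (0.58, array([0.5023, 0.1413]))]
side small_round_nest [(0.64, array([ 0.6052, -0.3136])), (0.57, array([0.4946, 0.4748]))]
side tube_rack_mid [(0.77, array([ 0.4812, -0.2596]))]
wrist slim_jar_mid [(0.6, array([ 0.6113, -0.3006]))]
wrist small_round_nest [(0.61, array([ 0.6117, -0.3031]))]
wrist tube_rack_mid [(0.85, array([ 0.4771, -0.2638]))]
```

View pics/wrist4.png

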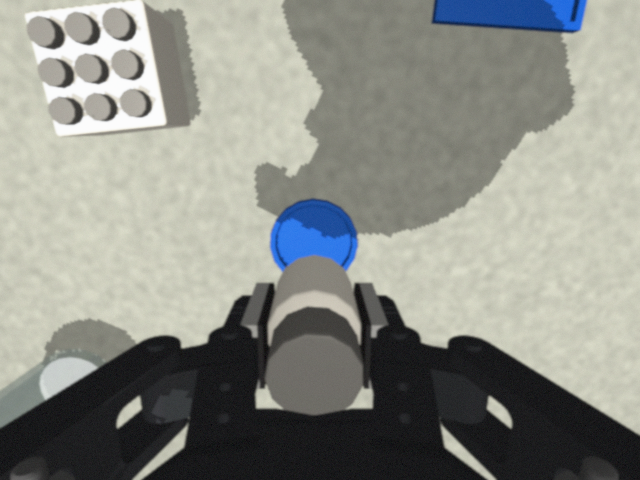

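The slim jar hangs upright between the pads, over the small nest at (314,240). The rack is at (95,70).

Emit:
send_rows --moves '[0,0,-1,0,0,0,1,0,0,-1,0,0,0,1,0,0,-0.9,0,0,0,1,0,0,-0.3,0,0,0,1,0,0,-0.1,0,0,0,1,0,0,-0.06,0,0,0,1,0,0,0,0,0,0,1]'

```text
time: 17.42
ee_pos: [0.6128, -0.3026, 0.0151]
tcp_rot: [180.0, 0.0, 116.7]
wrist_force: [-0.5, 0.0, -1.7]
opening: 0.0311
grasp_force: 29.9
```

Emit:
send_rows --moves '[0,0,-0.06,0,0,0,1,0,0,-0.06,0,0,0,1,0,0,0,0,0,0,1]'

```text
time: 17.8
ee_pos: [0.6129, -0.3027, 0.0139]
tcp_rot: [179.9, 0.1, 116.7]
wrist_force: [-4.8, 2.3, 13.0]
opening: 0.0307
grasp_force: 31.2
```

Emit:
send_rows --moves '[0,0,0,0,0,0,-0.3,0,0,0,0,0,0,-0.3,0,0,0,0,0,0,-0.3,0,0,0.5,0,0,0,-0.3,0,0,1,0,0,0,-0.3,0,0,1,0,0,0,-0.3,0,0,1,0,0,0,-0.3,0,0,1,0,0,0,-0.3]'

```text
time: 18.8
ee_pos: [0.6125, -0.3024, 0.1256]
tcp_rot: [180.0, 0.0, 116.7]
wrist_force: [-0.8, -0.8, -0.2]
opening: 0.0553
grasp_force: 0.0
```

Emit:
send_rows --moves '[-0.9,0.26,1,0,0,0,-1,-0.9,0.26,0,0,0,0,-1,-0.9,0.26,0,0,0,0,-1,-0.9,0.26,0,0,0,0,-1,-0.9,0.26,0,0,0,0,-1,-0.9,0.26,0,0,0,0,-1,0,0,0,0,0,0,-1]'

```text
time: 19.68
ee_pos: [0.4768, -0.2633, 0.1502]
tcp_rot: [180.0, 0.1, 116.7]
wrist_force: [-0.0, -1.0, 0.6]
opening: 0.0857
grasp_force: 0.0
```

Run:
```python
from h import *
c=bot.camera("wrist"); save(c,"w5"); o=bot.get_obs(); print(o["ee_pos"],o["tcp_rot"],o["opening"])
for k,z in(("tube_rack_mid",.021),("slim_jar_mid",.033),("trough_mid",.0225),("square_nest",0)):
    print(k,[(round(d["p"],2),np.round(d["pixel"]).tolist(),onz(c,d["pixel"],z)[:2].round(4)) for d in bot.landmark_of("wrist",k)])
hsv=cv2.cvtColor(c["color"],cv2.COLOR_RGB2HSV)
m=cv2.inRange(hsv,(0,0,215),(180,30,255))
for k in cv2.findContours(m,0,1)[0]:
    if cv2.contourArea(k)<400: continue
    w=np.array([onz(c,p[0],.042)[:2]*1000 for p in k],np.float32);r=cv2.minAreaRect(w);print(k.mean((0,1)).round(),np.round(r[0],1),np.round(r[1],1),r[2])
```

```text
[ 0.47753531 -0.26359213  0.14998978] [1.79941804e+02 8.52956007e-02 1.16680132e+02] 0.0851482235347803
tube_rack_mid [(0.94, [313.0, 228.0], array([ 0.4757, -0.2648]))]
slim_jar_mid []
trough_mid []
square_nest [(0.92, [601.0, 130.0], array([ 0.6326, -0.1098]))]
[316. 250.] [ 479.6 -268.4] [54.6 43.6] 32.39781188964844
```

View pics/w5.png

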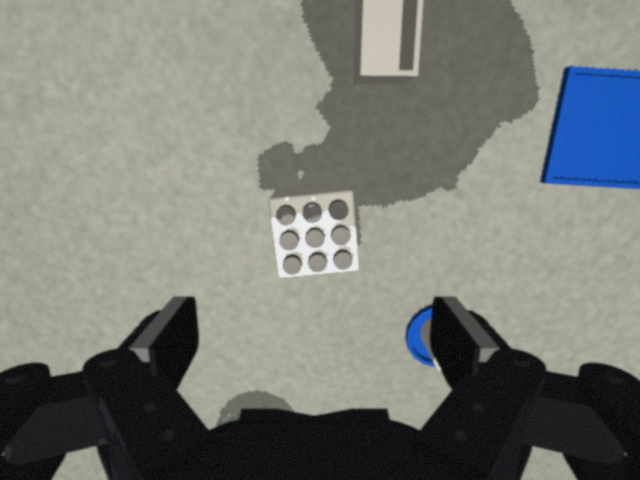

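The rack is at (315,235), about 6° off the fingers. The slim jar sits in its nest at (425,335), partly behind a finger.

Emit:
send_rows --moves '[-0.04,-0.06,-0.5,0,0,0.33,-1,0,0,-0.9,0,0,0.33,-1,0,0,-1,0,0,0,-1,0,0,-1,0,0,0,-1,0,0,-1,0,0,0,-1,0,0,-1,0,0,0,-1,0,0,-0.28,0,0,0,-1,0,0,0,0,0,0,-1]'

```text
time: 20.92
ee_pos: [0.4766, -0.2649, 0.0068]
tcp_rot: [-180.0, -0.0, 122.4]
wrist_force: [-0.3, -1.1, 1.5]
opening: 0.0853
grasp_force: 0.0
```

Emit:
send_rows --moves '[0,0,0,0,0,0,1,0,0,0,0,0,0,1,0,0,0,0,0,0,1,0,0,0,0,0,0,1,0,0,0,0,0,0,1,0,0,0,0,0,0,1]'

```text
time: 21.68
ee_pos: [0.4772, -0.2653, 0.008]
tcp_rot: [179.9, 0.1, 122.4]
wrist_force: [0.3, 0.7, 5.7]
opening: 0.0553
grasp_force: 33.3
```

Emit:
send_rows --moves '[0,0,0.5,0,0,0,1,0,0,1,0,0,0,1,0,0,1,0,0,0,1,0,0,1,0,0,0,1,0.79,0.78,0,0,0,-0.27,1,0.79,0.78,0,0,0,-0.27,1,0.79,0.78,0,0,0,-0.27,1,0.79,0.78,0,0,0,-0.27,1]'

```text
time: 22.68
ee_pos: [0.5559, -0.1863, 0.0949]
tcp_rot: [180.0, 0.0, 113.0]
wrist_force: [-0.1, -0.6, -0.8]
opening: 0.0558
grasp_force: 32.6
```

Emit:
send_rows --moves '[0.79,0.78,0,0,0,0,1,0.79,0.78,0,0,0,0,1,0.79,0.78,0,0,0,0,1,0.79,0.78,0,0,0,0,1,0,0,0,0,0,0,1,0,0,0,0,0,0,1]'

```text
time: 23.42
ee_pos: [0.634, -0.1092, 0.0945]
tcp_rot: [-180.0, -0.0, 113.1]
wrist_force: [-0.4, 1.0, -1.7]
opening: 0.0557
grasp_force: 32.6
```

Run:
```python
from h import *
o=bot.get_obs(); print(o["ee_pos"],o["tcp_rot"],o["opening"])
for n in("side","wrist"):
  c=bot.camera(n); save(c,n+"6")
  for k,z in(("tube_rack_mid",o["ee_pos"][2]+.014),("square_nest",0)):
    print(n,k,[(round(d["p"],2),onz(c,d["pixel"],z)[:2].round(4)) for d in bot.landmark_of(n,k)])
```

```text
[ 0.63403267 -0.10917843  0.09445119] [-1.79969108e+02 -9.52740150e-04  1.13097706e+02] 0.05565428803723725
side tube_rack_mid [(0.58, array([ 0.627 , -0.1081])), (0.35, array([ 0.6   , -0.1985]))]
side square_nest [(0.83, array([ 0.6454, -0.1153])), (0.31, array([0.4901, 0.4758]))]
wrist tube_rack_mid [(0.76, array([ 0.6319, -0.1076]))]
wrist square_nest [(0.73, array([ 0.6349, -0.1093]))]
```

View pics/wrist6.png

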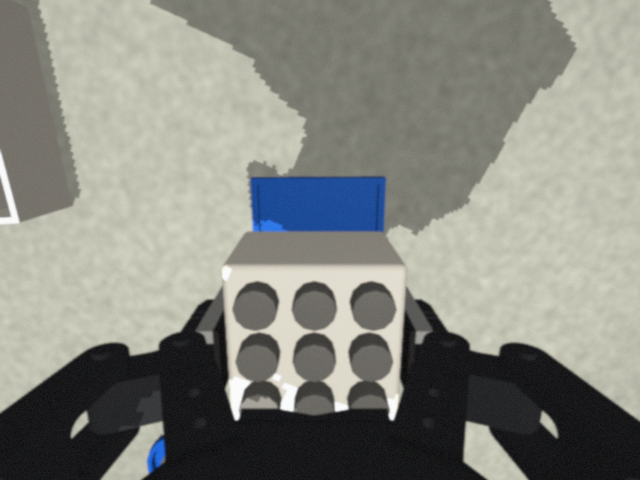

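The rack is square with the nest and centred over it (nest edges at columns 252 and 385). I lower it.

Emit:
send_rows --moves '[0.06,0,-1,0,0,0,1,0,0,-1,0,0,0,1,0,0,-0.9,0,0,0,1,0,0,-0.3,0,0,0,1,0,0,-0.1,0,0,0,1,0,0,-0.06,0,0,0,1,0,0,0,0,0,0,1]'

```text
time: 24.6
ee_pos: [0.6363, -0.109, 0.0111]
tcp_rot: [179.9, 0.0, 113.1]
wrist_force: [0.3, 0.2, -1.8]
opening: 0.0554
grasp_force: 32.6
```

Emit:
send_rows --moves '[0,0,-0.06,0,0,0,1,0,0,-0.06,0,0,0,1,0,0,0,0,0,0,1]'

```text
time: 24.98
ee_pos: [0.6365, -0.109, 0.01]
tcp_rot: [179.9, 0.1, 113.1]
wrist_force: [-6.2, 1.5, 15.5]
opening: 0.0553
grasp_force: 34.3
```

Emit:
send_rows --moves '[0,0,0,0,0,0,-1,0,0,0,0,0,0,-1,0,0,0,0,0,0,-1,0,0,0.5,0,0,0,-1,0,0,1,0,0,0,-1,0,0,1,0,0,0,-1,0,0,1,0,0,0,-1,0,0,1,0,0,0,-1]'

```text
time: 25.98
ee_pos: [0.636, -0.109, 0.1216]
tcp_rot: [180.0, 0.0, 113.1]
wrist_force: [0.9, 1.0, 0.2]
opening: 0.0853
grasp_force: 0.0
```

Emit:
send_rows --moves '[-0.94,0.02,1,0,0,0.24,-0.5,-0.94,0.02,0.5,0,0,0.24,-0.5,-0.94,0.02,0,0,0,0,-0.5,-0.94,0.02,0,0,0,0,-0.5,-0.94,0.02,0,0,0,0,-0.5,-0.94,0.02,0,0,0,0,-0.5,-0.94,0.02,0,0,0,0,-0.5,-0.94,0.02,0,0,0,0,-0.5]'

```text
time: 26.98
ee_pos: [0.4472, -0.1049, 0.1582]
tcp_rot: [180.0, 0.0, 117.2]
wrist_force: [-0.6, -0.3, 0.2]
opening: 0.0639
grasp_force: 0.0
```

Run:
```python
from h import *
c=bot.camera("wrist"); save(c,"w7"); o=bot.get_obs(); print(o["ee_pos"],o["tcp_rot"],o["opening"])
for k,z in(("tube_rack_mid",.023),("trough_mid",.0225)):
    print(k,[(round(d["p"],2),np.round(d["pixel"]).tolist(),onz(c,d["pixel"],z)[:2].round(4)) for d in bot.landmark_of("wrist",k)])
for d in bot.trace("wrist","trough_mid")[:2]:
    k=max(cv2.findContours(d["region"].astype(np.uint8),0,1)[0],key=cv2.contourArea)
    w=np.array([onz(c,p[0],.045)[:2]*1000 for p in k],np.float32);r=cv2.minAreaRect(w);print(d["p"],np.round(r[0],1),np.round(r[1],1),r[2])
```

```text
[ 0.4452156  -0.1047904   0.15856902] [-1.79992491e+02  8.29377687e-03  1.17206001e+02] 0.06399421131356636
tube_rack_mid [(0.72, [522.0, 335.0], array([ 0.6356, -0.1096])), (0.32, [315.0, 225.0], array([ 0.4474, -0.1043]))]
trough_mid [(0.65, [316.0, 225.0], array([ 0.4481, -0.1043]))]
0.7 [ 447.  -105.5] [ 35.6 113.1] 26.122711181640625
```

View pics/w7.png

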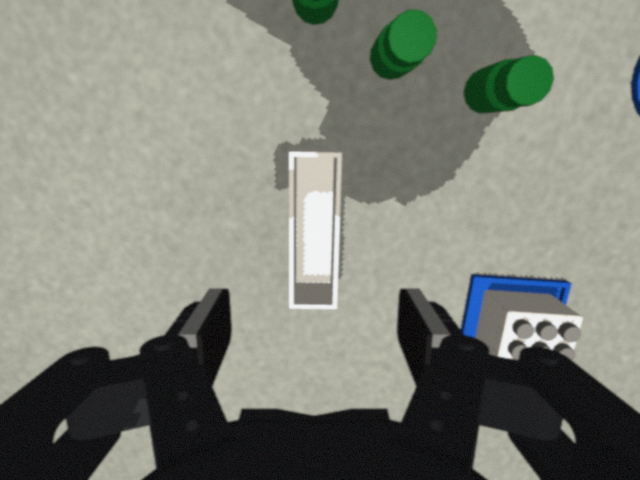

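The trough is at (316,230), lined up with the fingers. The rack is flat in its nest at (520,310).

Emit:
send_rows --moves '[0.06,0,-0.5,0,0,-0.1,-0.5,0,0,-1,0,0,0,-0.5,0,0,-1,0,0,0,-0.5,0,0,-1,0,0,0,-0.5,0,0,-1,0,0,0,-0.5,0,0,-1,0,0,0,-0.5,0,0,-0.5,0,0,0,-0.5,0,0,0,0,0,0,-0.5]'

```text
time: 28.18
ee_pos: [0.449, -0.1047, 0.0063]
tcp_rot: [-179.9, -0.1, 116.4]
wrist_force: [-1.3, 0.3, -0.1]
opening: 0.0638
grasp_force: 0.0
```

Emit:
send_rows --moves '[0,0,0,0,0,0,1,0,0,0,0,0,0,1,0,0,0,0,0,0,1,0,0,0,0,0,0,1,0,0,0,0,0,0,1,0,0,0,0,0,0,1]'

```text
time: 28.92
ee_pos: [0.4501, -0.1051, 0.0083]
tcp_rot: [179.9, 0.1, 116.4]
wrist_force: [-0.8, -0.8, 6.5]
opening: 0.0334
grasp_force: 31.4
```

Emit:
send_rows --moves '[0,0,0.5,0,0,0,1,0,0,1,0,0,0,1,0,0,1,0,0,0,1,0,0,1,0,0,0,1,0,0,1,0,0,0,1,0,0,0.5,0,0,0,1,0.38,0.83,0,0,0,0,1,0.38,0.83,0,0,0,0,1]'

```text
time: 29.92
ee_pos: [0.4685, -0.0631, 0.1323]
tcp_rot: [-180.0, -0.0, 116.3]
wrist_force: [-0.2, -0.3, -2.2]
opening: 0.0337
grasp_force: 30.6
```

Emit:
send_rows --moves '[0.38,0.83,0,0,0,-0.2,1,0.38,0.83,0,0,0,-0.2,1,0.38,0.83,0,0,0,-0.2,1,0.38,0.83,0,0,0,-0.2,1,0.38,0.83,0,0,0,-0.2,1,0.38,0.83,0,0,0,-0.2,1,0.38,0.83,0,0,0,-0.2,1,0.38,0.83,0,0,0,-0.2,1]'

```text
time: 30.92
ee_pos: [0.5445, 0.1032, 0.1319]
tcp_rot: [-180.0, -0.0, 102.6]
wrist_force: [0.8, 0.7, -1.3]
opening: 0.0335
grasp_force: 30.5
```

Emit:
send_rows --moves '[0.38,0.83,0,0,0,-0.2,1,0.38,0.83,0,0,0,-0.2,1,0.38,0.83,0,0,0,0,1,0.38,0.83,0,0,0,0,1,0.38,0.83,0,0,0,0,1,0.38,0.83,0,0,0,0,1,0.38,0.83,0,0,0,0,1,0.3,0.83,0,0,0,0,1]'

```text
time: 31.92
ee_pos: [0.6185, 0.2692, 0.1317]
tcp_rot: [-179.9, 0.0, 99.2]
wrist_force: [-0.0, -0.8, -1.3]
opening: 0.034
grasp_force: 30.5
```

Emit:
send_rows --moves '[0,0,-0.5,0,0,0,1,0,0,-0.5,0,0,0,1,0,0,0,0,0,0,1]'

```text
time: 32.3
ee_pos: [0.6174, 0.2675, 0.1054]
tcp_rot: [-179.8, 0.0, 99.1]
wrist_force: [1.0, -0.9, -0.6]
opening: 0.0334
grasp_force: 30.6
```

Run:
```python
from h import *
o=bot.get_obs(); print(o["ee_pos"],o["tcp_rot"],o["opening"])
for n in("side","wrist"):
  c=bot.camera(n); save(c,n+"8")
  for k,z in(("trough_mid",o["ee_pos"][2]+.015),("long_nest",0)):
    print(n,k,[(round(d["p"],2),onz(c,d["pixel"],z)[:2].round(4)) for d in bot.landmark_of(n,k)])
```

```text
[0.61743955 0.26752331 0.1053681 ] [-1.79826191e+02  4.90206211e-02  9.91314058e+01] 0.033363932570731045
side trough_mid [(0.56, array([0.6185, 0.2597]))]
side long_nest [(0.58, array([0.6196, 0.2696]))]
wrist trough_mid [(0.96, array([0.6177, 0.2677]))]
wrist long_nest []
```

View pics/wrist8.png

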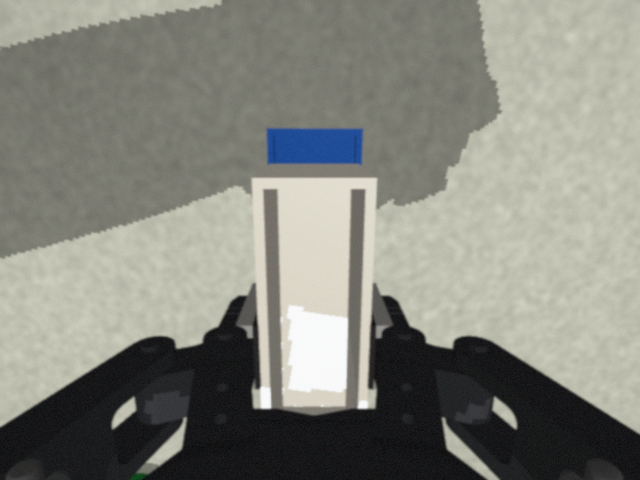

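The trough is aligned with the long nest (edges at columns 267 and 362, trough centred at 315). I lower it.

Emit:
send_rows --moves '[0,0.08,-1,0,0,0,1,0,0,-1,0,0,0,1,0,0,-1,0,0,0,1,0,0,-0.4,0,0,0,1,0,0,-0.2,0,0,0,1,0,0,-0.12,0,0,0,1,0,0,0,0,0,0,1]'

```text
time: 33.48
ee_pos: [0.6187, 0.2707, 0.0149]
tcp_rot: [180.0, -0.0, 99.2]
wrist_force: [0.0, -0.4, -0.6]
opening: 0.0338
grasp_force: 30.6
```

Emit:
send_rows --moves '[0,0,-0.1,0,0,0,1,0,0,-0.06,0,0,0,1,0,0,0,0,0,0,1]'

```text
time: 33.85
ee_pos: [0.6185, 0.2706, 0.0104]
tcp_rot: [180.0, -0.0, 99.2]
wrist_force: [0.7, 0.7, -0.4]
opening: 0.0337
grasp_force: 30.6
```

Emit:
send_rows --moves '[0,0,-0.06,0,0,0,1,0,0,-0.05,0,0,0,1,0,0,0,0,0,0,1]'

```text
time: 34.22
ee_pos: [0.6186, 0.2707, 0.0104]
tcp_rot: [179.9, -0.0, 99.2]
wrist_force: [-8.3, -2.4, 17.0]
opening: 0.0338
grasp_force: 32.8
```

Emit:
send_rows --moves '[0,0,0,0,0,0,-0.4,0,0,0,0,0,0,-0.4,0,0,0,0,0,0,-0.4,0,0,0.5,0,0,0,-0.4,0,0,1,0,0,0,-0.4,0,0,1,0,0,0,-0.4,0,0,1,0,0,0,-0.4,0,0,1,0,0,0,-0.4]'

```text
time: 35.22
ee_pos: [0.6185, 0.2706, 0.1218]
tcp_rot: [180.0, -0.0, 99.2]
wrist_force: [0.1, -0.0, -0.0]
opening: 0.0601
grasp_force: 0.0
```

Emit:
send_rows --moves '[-1,0,1,0,0,0,-0.4,-1,0,1,0,0,0,-0.4,-1,0,1,0,0,0,-0.4,-1,0,1,0,0,0,-0.4,-1,0,0,0,0,0,-0.4,-1,0,0,0,0,0,-0.4,-1,0,0,0,0,0,-0.4,-1,0,0,0,0,0,-0.4]'

```text
time: 36.22
ee_pos: [0.4176, 0.2705, 0.221]
tcp_rot: [179.9, -0.0, 99.2]
wrist_force: [-0.6, -0.4, -0.7]
opening: 0.0599
grasp_force: 0.0
```

Run:
```python
from h import *
for n in("top","side"): save(bot.camera(n),n+"9")
a=cv2.imread("pics/top9.png")[160:300,110:510]; b=cv2.imread("pics/side9.png")[130:430,160:460]
o=np.zeros((600,800,3),np.uint8); o[:210,:600]=cv2.resize(a,(600,210),interpolation=3); o[210:,:390]=cv2.resize(b,(390,390),interpolation=3)
o[210:,390:780]=cv2.resize(b[50:250,60:260],(390,390),interpolation=3) if 0 else cv2.resize(b[40:270,40:270],(390,390),interpolation=3)
cv2.imwrite("pics/end.png",o)
```

View pics/end.png

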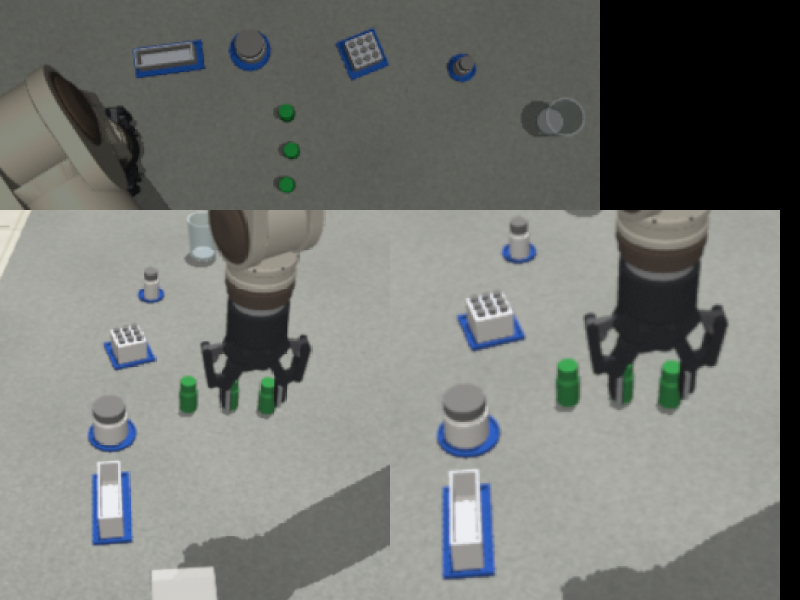

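In both views all four parts stand upright inside their nests: trough (110,505), wide jar (110,430), rack (130,345), slim jar (151,290). The green jars and the beaker look untouched. Only the tip box's near edge shows at (185,580).

```bash
python3 -c "
from workcell import bot
print(bot.job_done())"
```

```text
the job is handed in; nothing more can be done
None
```

The wide jar, slim jar, tube rack and trough were placed upright in their matching nests, in that order, and I handed the job in at about 36 s without touching the tip box, beaker or green jars.

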